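# Take the bayonet cap off the air-line filter

## Task

Open the blue air-line filter on the bench: press its black and yellow cap down against the spring, twist it a quarter turn anticlockwise (seen from above) so that it comes free of the steel lugs, and lift it off. Lay the cap down flat, handle up, in the aluminium parts tray, gently and without dropping it, and let go. Leave the spray can, the screw jar and the wrench where they are.

Things in the scene. Friction and masses are not known exactly. Their poses are not given: they have to be found in the camera images.
- filter_housing: Blue round filter housing, 136 mm in diameter, 84 mm high, bolted to the bench on a 150 mm square dark steel foot; brass pipe stub low on its +x side. Origin: centre of its underside, on the bench; z up. At the start the cap's two ears sit in locked pockets at the housing's +x and -x.
- rim (a point): Centre of the housing's open top, 84 mm above the bench, axes as the housing's. Two steel claws on the rim reach inward to 50 mm from the axis and cover the ears from -16 to +60 degrees (anticlockwise from +x, seen from above) and likewise opposite. A lip 4 mm deep under each claw locks the ear: the cap turns only while pressed more than 4 mm down, until 25 degrees of turn.
- end_stop (a point): Top of one of two red end stops on the rim (111 degrees anticlockwise from the housing's +x; the other is opposite). The cap is clear of the claws from 70 degrees of turn and meets these stops at about 99 degrees. Let go in between, it rises to 6 mm above its locked height and can be lifted straight up.
- element (a joint): Spring-loaded orange filter element under the cap, pushing it up: 0 with the cap locked, +0.008 m pressed fully down (its hard stop), -0.006 m fully risen. The spring pushes 4 N risen, 7 N at 0, 9 N at 0.004, 11 N at 0.008.
- cap_grip (a point): The cap: black disc 96 mm across, 8 mm thick, about 0.24 kg, two yellow ears along its +x and -x (14 mm wide, to 60 mm from the axis); on top a yellow bar along its x, 80 long, 18 wide, 32 high. This point: on the axis in the bar, 26 mm above the flat underside, 18 above the disc's top, 14 below the bar's top; z up. Starts locked, within 3 degrees of the housing's x, 94 mm above the bench.
- cap: The same cap; origin at the centre of its flat underside, axes as for cap_grip.
- parts_tray: Open aluminium parts tray fixed on the bench, 170 mm (its x) by 160 mm (its y) by 22 mm high, walls and floor 5 mm thick. Origin: centre of its underside. The cap fits inside lying flat at any yaw when set down near the centre; its underside is then 5 mm above the bench.
- spray_can_mid (a point): Bystander: standing spray can with a blue label, 64 mm in diameter and 140 mm tall; point at its centre. Leave alone.
- screw_jar_mid (a point): Bystander: amber glass jar with red lid, 68 mm in diameter and 80 mm tall; point at its centre. Leave alone.
- wrench_grip (a point): Bystander: steel wrench 170 mm long lying flat on the bench; point in the middle of its handle. Leave alone.
There are look-alikes about, which are no part of the job. Of the things shaped like the cap, the black one is meant. Of the things that look like the parts_tray, take the one that is farthest from the robot's base at the start.

How it is judged:
On the way, in this order (a step that is already met when the one before it is completed fails the run):
1. the cap is pressed down against its spring, clear of the locking lips, before the ears leave them (angle between the x axis of cap and the x axis of filter_housing, either way round below 0.45 rad and horizontal distance between cap and filter_housing below 0.01 m and z of cap in the frame of filter_housing below 0.0655 m), for 0.1 s.
2. the cap, still in the housing, has been twisted until its ears are clear of the claws (angle between the x axis of cap and the x axis of filter_housing, either way round above 1.13 rad and horizontal distance between cap and filter_housing below 0.01 m and z of cap in the frame of filter_housing below 0.079 m), for 0.1 s.
3. the cap has been lifted clear of the housing (z of cap in the frame of filter_housing above 0.095 m), for 0.1 s.
At the end, for the whole second after the job is handed in: The cap lies flat on the tray's floor (underside less than 10 mm above the tray's underside, axis within 60 mm of its centre), handle up within 0.1 rad, at rest and released (horizontal distance between cap and parts_tray below 0.06 m and z of cap in the frame of parts_tray below 0.01 m and angle between cap's own z axis and vertical below 0.1 rad and linear speed of cap below 0.02 m/s); the robot touches nothing.
It fails at once if the cap is dropped (falls or flies faster than 0.6 m/s with no finger on it) (contact force between the fingers and cap below 0.05 N and linear speed of cap above 0.6 m/s).
It fails at once if the spray can, the screw jar or the wrench is moved by more than 30 mm (distance of any of spray_can_mid, screw_jar_mid, wrench_grip from where it was at the start of the episode above 0.03 m).
It also fails if it takes over 51 s, if anything falls off the work surface, if the arm or the gripper's body presses on something with over 40 N, if the wrist force passes 120 N, or if a joint passes its speed limit or range.

## Robot

A 6-joint arm with a two-finger parallel gripper is mounted at the origin on the work surface. World frame = base frame: x ahead of the robot, y to its left, z up, the work surface at z = 0. Lengths are in m, angles in rad, forces in N, time in s.
With the tool pointing down it reaches from about 0.35 to 0.975 m from the base axis. Payload 7.1 kg.
Tool frame: the origin (TCP) lies midway between the tips of the shut fingers; the grasp point (between the pads) lies 19 mm behind it; z points along the fingers, y is the line along which they close (so a half turn about z gives the same grasp; the last joint's range is limited). The gripper opens to 88 mm and grips with 3 to 60 N. Pads are 20 mm wide; open, the fingers measure 115 mm over their backs; the gripper's body (75 mm by 178 mm) begins 61 mm behind the grasp point.
Start: joints at [-1.329, 0.423, 1.63, -0, 1.089, -0.019], TCP at [0.161, -0.604, 0.223] pointing down, gripper open.
Joint ranges: [-3, 3], [-0.9, 2.11], [0.09, 2.58], [-1.31, 4.45], [0.11, 2.69], [-2.54, 2.54]. Speed limits (rad/s): [2.39, 2.39, 3.01, 3.14, 3.14, 3.14].

## Interface

Orientations are given as a unit quaternion [w, x, y, z].
In Python, from station import move_pose, movel, movej, command_gripper, wait, inverse_kinematics, read_camera, camera_info, MotionError, job_done, get_time, get_joint_pos, get_qvel, get_effort, get_tcp_pos, get_ee_rot, get_ft_force, get_ft_torque, get_grip_width, get_finger_force gives the robot as it stands. Calls block until the motion is done:
- move_pose(position, orientation): joint-space move of the TCP to a pose.
- movel(position, frame=None, v=0.15, until_force=None): straight line of the TCP; frame=None keeps the orientation; v is the mean speed in m/s. With until_force (N) it stops when the force on the tool has changed by that much, and returns True; else False.
- movej(angles): joint-space move.
- command_gripper(opening): opening from 0.0 (shut) to 1.0 (fully open); the grip force is fixed at half the most; returns when the fingers have stopped.
- wait(seconds).
- inverse_kinematics(position, orientation): joint angles nearest the present ones, or None.
- read_camera(name): name is "side" or "top"; returns the picture (384x512x3 uint8, red, green, blue); there is no depth.
- camera_info(name): a dict with "intrinsics" (3x3 intrinsics, pixels), "T" (4x4, takes a point from camera to world coordinates). Camera axes: x right, y up, looking along -z (the intrinsics and any distortion apply to the point x, -y, -z); pixel columns grow to the right and rows downward; lengths in m; the calibration is good to about 2 mm. A picture is of the moment at which its call begins. camera_info takes no time and is no camera call.
A pose or a line that the arm cannot do raises MotionError and nothing moves.
- job_done(): hands the job in; it is judged then, once.
Readings, each from a call of its own:
- get_time(): time.
- get_joint_pos(): joint angles.
- get_qvel(): joint speeds.
- get_effort(): joint torques, N m.
- get_tcp_pos(): TCP position.
- get_ee_rot(): TCP orientation.
- get_ft_force(): force on the tool from outside, world axes, zero at the start.
- get_ft_torque(): the same for the moment, N m.
- get_grip_width(): opening from 0.0 (shut) to 1.0 (fully open).
- get_finger_force(): force on a finger pad.
Only numpy, scipy, OpenCV 4.12 (cv2) and the standard library are available. Lean on these libraries where they do the work, as an engineer would, in place of code of your own. Each camera call takes 0.05 s, during which the arm holds its last target. There are 200 camera calls.

## Working session

There is one attempt and no reset: what is moved stays moved. The work goes in short steps, each a Python script; the robot and the scene stay as the last script left them, time stands still between calls to the robot, and variables do not carry over. Pictures are saved under pics/ and viewed, at most 10 in all, crops included, and the job is handed in when it is done.

```bash
mkdir -p pics; python3 - <<'E'
from station import *
import cv2,numpy as np
for n in("top","side"):
    im=read_camera(n); cv2.imwrite(f"pics/{n}0.png",cv2.resize(im[:,:,::-1],(800,600),interpolation=cv2.INTER_CUBIC)); np.save(f"{n}0.npy",im)
    c=camera_info(n); print(n,{k:np.round(v,3).tolist() if not isinstance(v,str) else v for k,v in c.items()})
print(get_time(),get_ee_rot(),get_grip_width())
E
```

```text
top {'intrinsics': [[432.83, 0.0, 267.608], [0.0, 432.83, 185.823], [0.0, 0.0, 1.0]], 'T': [[0.01, 0.992, -0.125, 0.352], [-1.0, 0.008, -0.02, -0.031], [-0.019, 0.125, 0.992, 1.302], [0.0, 0.0, 0.0, 1.0]]}
side {'intrinsics': [[496.989, 0.0, 257.215], [0.0, 496.989, 196.498], [0.0, 0.0, 1.0]], 'T': [[-0.996, 0.033, -0.085, 0.419], [-0.089, -0.534, 0.841, 1.186], [-0.018, 0.845, 0.535, 0.85], [0.0, 0.0, 0.0, 1.0]]}
0.1 [-6.80453735e-04  9.91510291e-01  1.30026440e-01 -7.00085805e-05] 0.9995234201529821
```

View pics/top0.png

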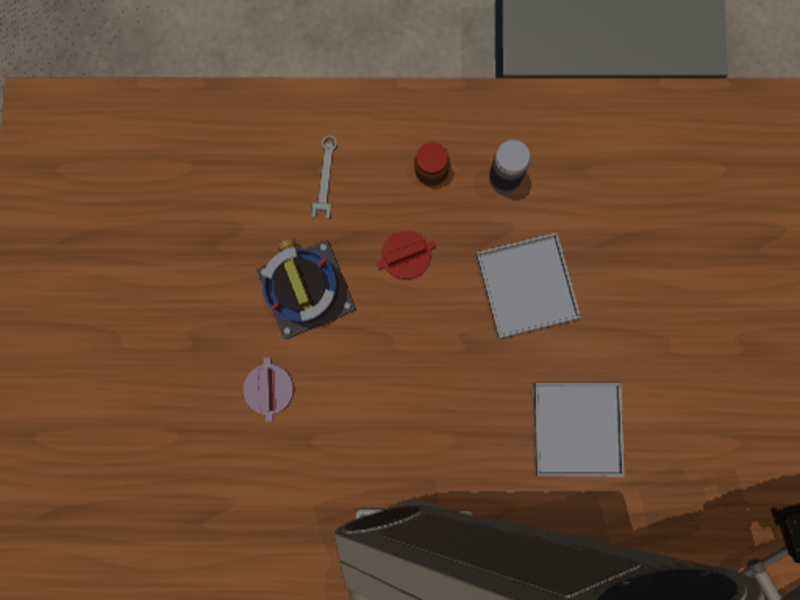

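View pics/side0.png

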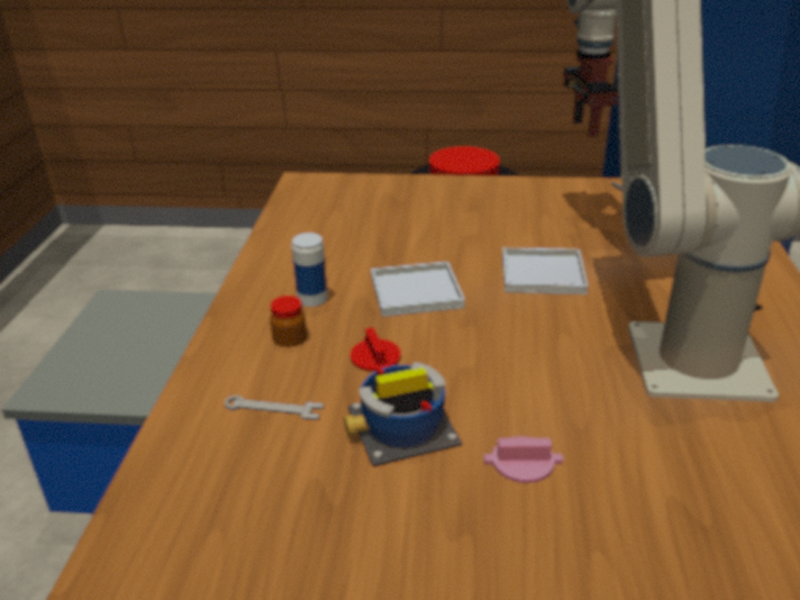

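Top view, in the 800x600 picture: the filter is at (300,285) with its yellow bar running from (287,260) to (308,305). The far tray is at (528,286) and the nearer look-alike at (578,430). The side view shows the filter at (403,400) and the far tray at (417,287). The red and pink caps are decoys.

```bash
cat > h.py <<'E'
import numpy as np,cv2
from station import *
def ray(n,uv):
    c=camera_info(n);K=np.array(c["intrinsics"]);T=np.array(c["T"])
    d=cv2.undistortPoints(np.float64(uv).reshape(-1,1,2),K,np.array(c.get("distortion",np.zeros(5)),float)).reshape(-1,2)
    d=np.c_[d[:,0],-d[:,1],-np.ones(len(d))]@T[:3,:3].T
    return T[:3,3],d
def plane(n,uv,z):
    o,d=ray(n,uv); return o+d*((z-o[2])/d[:,2])[:,None]
def tri(a,b):
    o1,d1=ray("top",a);o2,d2=ray("side",b);out=[]
    for p,q in zip(d1,d2):
        s=np.linalg.lstsq(np.c_[p,-q],o2-o1,rcond=None)[0]
        x,y=o1+s[0]*p,o2+s[1]*q; out.append(np.r_[(x+y)/2,np.linalg.norm(x-y)])
    return np.array(out)
E
python3 - <<'E'
from h import *
t=np.load("top0.npy");s=np.load("side0.npy")
print(list(camera_info("top")))
def rs(i): return cv2.resize(i[:,:,::-1],None,fx=6,fy=6,interpolation=cv2.INTER_CUBIC)
a=rs(t[150:220,160:232]);b=rs(s[228:298,218:290])
cv2.imwrite("pics/crop.png",cv2.convertScaleAbs(np.hstack([a,b])[:, :864],alpha=1.3)[:, 20:820])
for n,im,box in(("top",t,(150,220,160,232)),("side",s,(228,298,218,300))):
    hsv=cv2.cvtColor(im,cv2.COLOR_RGB2HSV);m=cv2.inRange(hsv,(24,130,60),(36,255,255));k=np.zeros_like(m);k[box[0]:box[1],box[2]:box[3]]=1;m*=k
    ys,xs=np.nonzero(m);v=hsv[ys,xs,2];print(n,len(xs),np.percentile(v,[5,25,50,75,95]),cv2.minAreaRect(np.c_[xs,ys].astype(np.float32)))
# trays
for n,im,bx in(("top",t,(140,225,295,380)),("side",s,(160,205,230,302))):
    hsv=cv2.cvtColor(im,cv2.COLOR_RGB2HSV);m=cv2.inRange(hsv,(0,0,60),(180,70,255));k=np.zeros_like(m);k[bx[0]:bx[1],bx[2]:bx[3]]=1;m*=k
    c=max(cv2.findContours(m,0,2)[0],key=cv2.contourArea)
    q=cv2.approxPolyDP(cv2.convexHull(c),6,True).reshape(-1,2);print(n,q.tolist())
E
```

```text
['intrinsics', 'T']
top 189 [ 86.4 121.  127.  127.  128. ] ((187.6237030029297, 176.2216339111328), (43.65184783935547, 6.892397880554199), 68.96248626708984)
side 399 [114. 133. 138. 171. 186.] ((257.5062255859375, 244.13967895507812), (15.00543212890625, 37.328330993652344), 81.11934661865234)
top [[356, 149], [371, 202], [319, 216], [305, 161]]
side [[287, 168], [295, 196], [244, 200], [238, 172]]
```

View pics/crop.png

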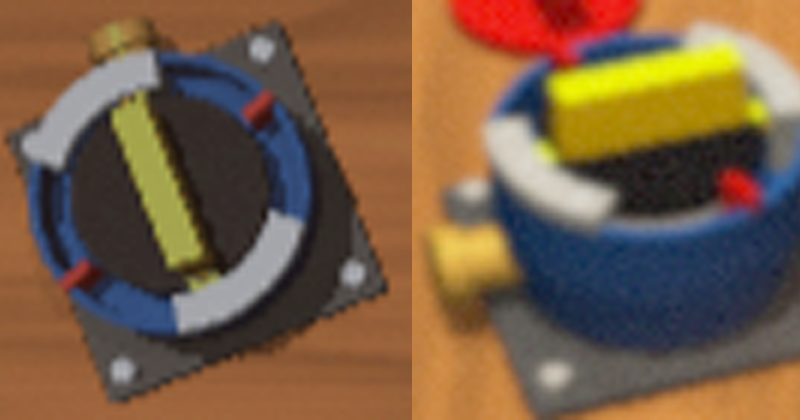

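The crop shows the bar's bright top face, in the left view from about (123,100) to (188,265), in the right view from (548,90) to (740,55). The claws, red stops and brass stub agree with housing +x pointing to the upper left.

```bash
python3 - <<'E'
from h import *
t=np.load("top0.npy");s=np.load("side0.npy")
def face(im,box,vmin,k):
    hsv=cv2.cvtColor(im,cv2.COLOR_RGB2HSV);f=4
    r=cv2.resize(hsv[box[0]:box[1],box[2]:box[3]],None,fx=f,fy=f,interpolation=cv2.INTER_LINEAR)
    m=cv2.inRange(r,(22,120,vmin),(38,255,255));m=cv2.morphologyEx(m,cv2.MORPH_OPEN,np.ones((k,k),np.uint8))
    c=max(cv2.findContours(m,0,2)[0],key=cv2.contourArea)
    b=cv2.minAreaRect(c);p=cv2.boxPoints(b);M=cv2.moments(c)
    g=lambda q:(np.array(q)+.5)/f-.5+[box[2],box[0]]
    return g([M["m10"]/M["m00"],M["m01"]/M["m00"]]),g(p),b
ct,pt,bt=face(t,(150,220,160,232),105,13);cs,ps,bs=face(s,(228,298,218,300),157,9)
print(ct,pt.round(1).tolist(),bt[1:],cs,ps.round(1).tolist(),bs[1:])
print("tri",tri([ct],[cs]))
P=plane("top",np.vstack([ct,pt]),.108);print(P.round(4).tolist())
for i in(1,2):
    d=P[1+i]-P[i];print(np.linalg.norm(d),np.degrees(np.arctan2(d[1],d[0])))
S=plane("side",np.vstack([cs,ps]),.108);print(S.round(4).tolist())
for i in(1,2):
    d=S[1+i]-S[i];print(np.linalg.norm(d),np.degrees(np.arctan2(d[1],d[0])))
T=np.array([[356,149],[371,202],[319,216],[305,161]]);U=np.array([[238,172],[244,200],[295,196],[287,168]])
# match corners: far-left.. by world plane
A=plane("top",T,.022);B=plane("side",U,.022)
o=[np.argmin(np.linalg.norm(B-a,axis=1)) for a in A];print(A.round(4).tolist(),B[o].round(4).tolist())
print("tray",tri(T,U[o]).round(4).tolist(),A.mean(0),B.mean(0))
# housing: foot+rim: red stops
for n,im,bx in(("top",t,(150,220,160,225)),):
    hsv=cv2.cvtColor(im,cv2.COLOR_RGB2HSV);m=cv2.inRange(hsv,(0,140,80),(8,255,255))|cv2.inRange(hsv,(172,140,80),(180,255,255));k=np.zeros_like(m);k[bx[0]:bx[1],bx[2]:bx[3]]=1;m*=k
    N,_,st,ce=cv2.connectedComponentsWithStats(m);print(st.tolist(),plane(n,ce[1:],.087).round(4).tolist())
    d=np.diff(plane(n,ce[1:3],.087),axis=0)[0];print("stops",np.degrees(np.arctan2(d[1],d[0])))
    m=cv2.inRange(hsv,(105,130,30),(125,255,255))*k
E
```

```text
[188.87342277 179.85030246] [[180.9, 167.9], [186.5, 165.7], [196.8, 191.8], [191.2, 194.0]] ((112.12556457519531, 24.057416915893555), 68.52320861816406) [256.77640701 239.90092501] [[241.3, 240.7], [271.1, 234.2], [272.2, 239.0], [242.4, 245.6]] ((19.872095108032227, 122.02252197265625), 77.55000305175781)
tri [[0.51915079 0.21382731 0.10515005 0.00110743]]
[[0.5182, 0.2132, 0.108], [0.5517, 0.2368, 0.108], [0.5581, 0.2212, 0.108], [0.4847, 0.1901, 0.108], [0.4784, 0.2055, 0.108]]
0.01680355058105684 -67.72884833920978
0.07975384685631588 -157.00423581662622
[[0.5193, 0.2174, 0.108], [0.5568, 0.2233, 0.108], [0.4857, 0.1917, 0.108], [0.4818, 0.2114, 0.108], [0.5519, 0.2422, 0.108]]
0.07775944229962574 -156.0002961747904
0.020077635939590784 101.28396972402935
[[0.6273, -0.2694, 0.022], [0.4681, -0.3111, 0.022], [0.4254, -0.1577, 0.022], [0.5898, -0.1166, 0.022]] [[0.6283, -0.2666, 0.022], [0.4641, -0.304, 0.022], [0.4324, -0.1263, 0.022], [0.5885, -0.0936, 0.022]]
tray [[0.6283, -0.2698, 0.0201, 0.0011], [0.4664, -0.3119, 0.0178, 0.0041], [0.4297, -0.1599, 0.0006, 0.0061], [0.5921, -0.1176, 0.0065, 0.0009]] [ 0.52764757 -0.21367838  0.022     ] [ 0.52833621 -0.19763093  0.022     ]
[[0, 0, 512, 384, 196586], [204, 166, 5, 4, 10], [173, 194, 5, 5, 12]] [[0.5579, 0.17, 0.087], [0.4751, 0.255, 0.087]]
stops 134.23885438283938
```

```bash
cat >> h.py <<'E'
def down(yaw): # yaw of tool y axis, deg
    a=np.radians((yaw+90)/2); return [0,np.cos(a),np.sin(a),0]
def st(s=""):
    print(s,"t%.2f"%get_time(),"tcp",np.round(get_tcp_pos(),4),"F",np.round(get_ft_force(),1),"Tz %.2f"%get_ft_torque()[2],"w %.3f"%get_grip_width(),"ff",np.round(get_finger_force(),1),"q6 %.3f"%get_joint_pos()[5])
E
python3 - <<'E'
from h import *
p=[.5178,.2135]
move_pose([.25,-.5,.27],down(-75))
move_pose(p+[.2],down(-66.7)); command_gripper(.45); st("above")
movel(p+[.115],v=.1); st()
im=read_camera("top");cv2.imwrite("pics/a_top.png",cv2.resize(im[130:240,130:276,::-1],None,fx=4,fy=4))
im2=read_camera("side");cv2.imwrite("pics/a.png",cv2.resize(im2[190:310,190:320,::-1],None,fx=5,fy=5,interpolation=cv2.INTER_CUBIC))
print(movel(p+[.070],v=.02,until_force=3)); st("touch")
E
```

```text
above t4.32 tcp [0.5178 0.2135 0.2   ] F [ 0.3  0.8 -0.3] Tz -0.04 w 0.454 ff 0.0 q6 1.534
 t5.32 tcp [0.5182 0.2137 0.1155] F [ 0.2 -0.4  0.7] Tz 0.01 w 0.448 ff 0.0 q6 1.534
True
touch t7.15 tcp [0.5178 0.2135 0.0755] F [ 0.4 -1.1  3.7] Tz -0.00 w 0.447 ff 2.0 q6 1.534
```

View pics/a.png

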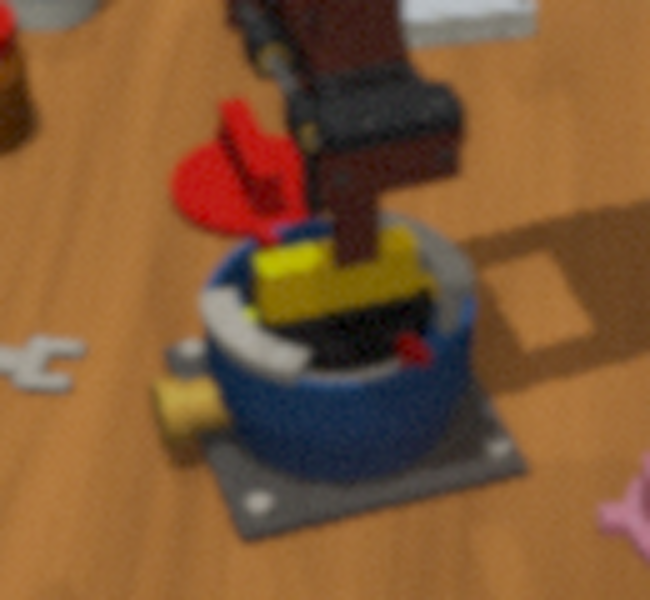

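The near finger stands at about (357,230), centred along the bar. The tips touched the disc at z = 0.0755, as expected. Next I grip, press and twist.

```bash
python3 - <<'E'
from h import *
p=[.5178,.2135]
movel(p+[.0765],v=.02); command_gripper(0.0); st("grip")
print(movel(p+[.0700],v=.015)); st("press"); wait(.3); st()
q=list(get_joint_pos())
for k in range(1,3):
    q[5]-=np.radians(8); movej(q); st("twist %d"%(8*k))
E
```

```text
grip t7.87 tcp [0.5177 0.2135 0.0765] F [-1.2  0.1  1.1] Tz -0.02 w 0.206 ff 30.1 q6 1.534
False
press t8.45 tcp [0.5178 0.2135 0.0702] F [-2.  -0.7  5.8] Tz -0.10 w 0.202 ff 30.2 q6 1.534
 t8.75 tcp [0.5178 0.2135 0.0703] F [-2.2 -0.5  7. ] Tz -0.11 w 0.202 ff 30.2 q6 1.534
twist 8 t9.01 tcp [0.5182 0.2136 0.0707] F [-0.9 -0.5  7. ] Tz 0.16 w 0.207 ff 30.2 q6 1.393
twist 16 t9.27 tcp [0.5185 0.2137 0.0708] F [-0.2 -0.6  6.4] Tz 0.10 w 0.203 ff 30.2 q6 1.254
```

```bash
python3 - <<'E'
from h import *
p=[.5180,.2136]
for k in (16,26,38,50,62,74,85):
    move_pose(p+[.0697],down(-66.7+k)); st("twist %d"%k)
    if abs(get_ft_torque()[2])>1.5: break
wait(.3); st()
im=read_camera("top");im2=read_camera("side")
cv2.imwrite("pics/b.png",np.hstack([cv2.resize(i,(400,360),interpolation=cv2.INTER_CUBIC) for i in(im[140:230,150:250,::-1],im2[215:305,210:310,::-1])]))
E
```

```text
twist 16 t9.52 tcp [0.5184 0.2137 0.0701] F [-0.3 -0.9  5.5] Tz 0.17 w 0.208 ff 30.1 q6 1.254
twist 26 t9.81 tcp [0.5186 0.2138 0.0702] F [-0.  -0.1  6. ] Tz 0.16 w 0.208 ff 30.1 q6 1.079
twist 38 t10.12 tcp [0.5187 0.2138 0.0702] F [-0.1  0.1  6.7] Tz 0.17 w 0.203 ff 30.1 q6 0.870
twist 50 t10.44 tcp [0.5187 0.2138 0.0703] F [ 0.  -0.8  6.8] Tz 0.13 w 0.204 ff 30.1 q6 0.661
twist 62 t10.76 tcp [0.5188 0.2139 0.0703] F [0.1 0.2 6.9] Tz 0.13 w 0.201 ff 30.1 q6 0.451
twist 74 t11.07 tcp [0.5188 0.2138 0.0703] F [0.5 0.3 6.1] Tz 0.10 w 0.201 ff 30.1 q6 0.242
twist 85 t11.38 tcp [0.5189 0.2138 0.0703] F [-0.  -0.5  5.6] Tz 0.18 w 0.205 ff 30.2 q6 0.050
 t11.68 tcp [0.5189 0.2138 0.0703] F [-0.8 -0.3  7.5] Tz 0.21 w 0.203 ff 30.2 q6 0.050
```

View pics/b.png

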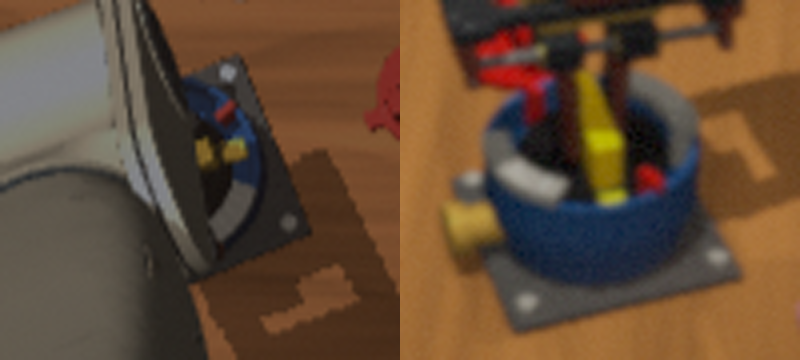

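In both views (ear at (235,150) on the left, (613,198) on the right) the ear sits in the gap between claw and red stop. Now I lift slowly.

```bash
python3 - <<'E'
from h import *
p=[.5188,.2138]
movel(p+[.09],v=.03); st()
movel(p+[.115],v=.05); st()
movel(p+[.22],v=.1); wait(.3); st("up")
im2=read_camera("side");cv2.imwrite("pics/c.png",cv2.resize(im2[130:310,180:340,::-1],None,fx=3,fy=3,interpolation=cv2.INTER_CUBIC))
E
```

```text
t12.60 tcp [0.5185 0.2136 0.0898] F [ 0.3 -2.  -1.3] Tz 0.04 w 0.203 ff 30.2 q6 0.050
 t13.25 tcp [0.5188 0.2139 0.1152] F [-0.4  0.6 -2.8] Tz -0.03 w 0.203 ff 30.2 q6 0.050
up t14.75 tcp [0.5186 0.2137 0.2196] F [-0.4 -0.3 -2.5] Tz -0.02 w 0.205 ff 30.2 q6 0.050
```

View pics/c.png

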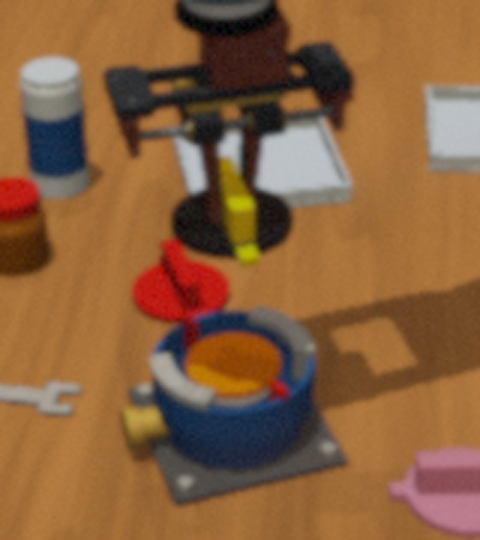

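The cap hangs level in the gripper and the orange element at (232,365) is uncovered. Next, place it in the far tray.

```bash
python3 - <<'E'
from h import *
p=[.5276,-.2137]
move_pose(p+[.22],down(-75.4)); st("over")
movel(p+[.045],v=.12); wait(.2); st()
im2=read_camera("side");cv2.imwrite("pics/d.png",cv2.resize(im2[120:230,200:330,::-1],None,fx=4,fy=4,interpolation=cv2.INTER_CUBIC))
print(movel(p+[.008],v=.02,until_force=3)); st("down")
E
```

```text
over t16.38 tcp [ 0.5279 -0.2129  0.22  ] F [ 0.5 -0.2 -2.3] Tz 0.02 w 0.201 ff 30.2 q6 0.910
 t18.18 tcp [ 0.5279 -0.2138  0.0455] F [-0.  -0.6 -3.2] Tz 0.04 w 0.205 ff 30.2 q6 0.910
True
down t19.64 tcp [ 0.5276 -0.2137  0.0134] F [-1.1  0.   4. ] Tz -0.04 w 0.199 ff 31.6 q6 0.910
```

View pics/d.png

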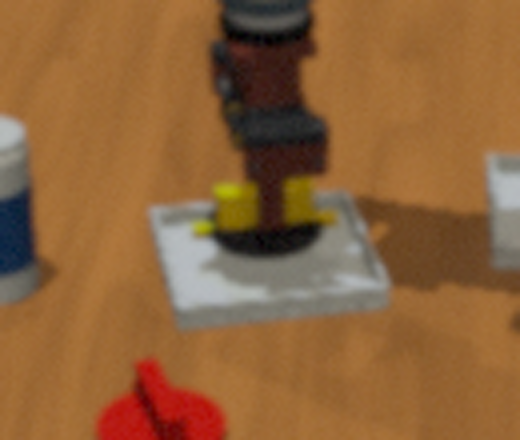

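The cap was above the tray's middle, with its bar along the tray's x. It then touched the floor at z = 0.0134, about the expected height. Release and retreat.

```bash
python3 - <<'E'
from h import *
p=[.5276,-.2137]
command_gripper(.45); st("open")
movel(p+[.06],v=.06); movel(p+[.2],v=.15)
move_pose([.25,-.5,.27],down(-75)); wait(.3); st("away")
im=read_camera("top");im2=read_camera("side")
cv2.imwrite("pics/e.png",np.hstack([cv2.resize(i,(400,400),interpolation=cv2.INTER_CUBIC) for i in(im[130:230,290:390,::-1],im2[140:220,220:300,::-1])]))
E
```

```text
open t20.19 tcp [ 0.5275 -0.2136  0.0134] F [-0.5  0.8  6.2] Tz -0.01 w 0.450 ff 3.0 q6 0.910
away t24.02 tcp [ 0.2506 -0.4997  0.2699] F [-0.7  0.6  0.8] Tz -0.04 w 0.452 ff 0.0 q6 0.181
```

View pics/e.png

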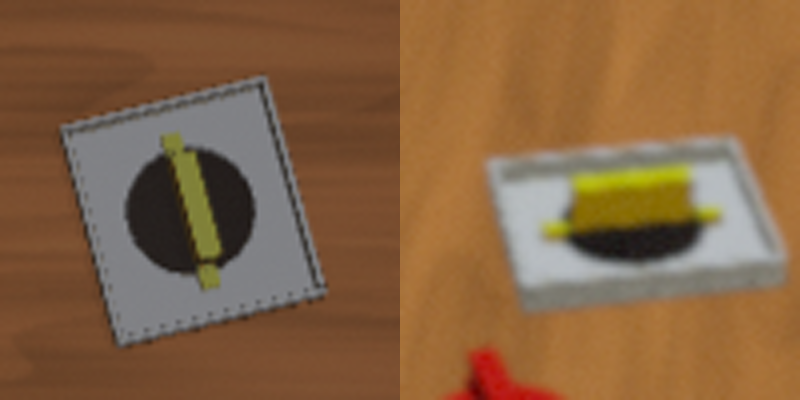

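The cap lies flat in the middle of the tray with its handle up (centre at (190,210) in the left view), and the gripper is clear of it.

```bash
python3 -c "
from station import *
print(job_done())"
```

```text
the job is handed in; nothing more can be done
None
```

The filter is open: the cap was pressed, twisted about 85° and lifted off, and it now lies flat, handle up and released, in the far tray; the job was handed in at about 24 s of the 51 s allowed, and no verdict was returned.

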